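# Line up the RF loads by size on the grounding rail

## Robot

A 6-joint arm with a two-finger parallel gripper is mounted at the origin on the work surface. World frame = base frame: x ahead of the robot, y to its left, z up, the work surface at z = 0. Lengths are in mm, angles in degrees, forces in N, time in s.
With the tool pointing down it reaches from about 350 to 775 mm from the base axis. Payload 5.5 kg.
Tool frame: the origin (TCP) lies between the finger pads; the fingertips stand robot.tip_reach ahead of it and the grasp point (between the pads) lies 8 mm behind it (robot.tip_reach is the distance from the TCP to the fingertips, in mm); z points along the fingers, y is the line along which they close (so a half turn about z gives the same grasp; the last joint's range is limited). The gripper opens to 85 mm and grips with 20 to 120 N. Pads are 22 mm wide; open, the fingers measure 114 mm over their backs; the gripper's body (76 mm by 85 mm) begins 54 mm behind the grasp point. The pads swing forward as they close: fully open they stand 13 mm farther back than shut.
Start: joints at [68.262, 17.945, 2.641, 74.691, 0, 82.002], TCP at [136.589, 558.582, 242.323] pointing down, gripper open.
Joint ranges: [-158.12, 158.12], [-49.38, 96.58], [-58.88, 72.47], [-126.05, 133.96], [-84.25, 85.87], [-180, 180]. Speed limits (degrees/s): [147.25, 147.25, 180, 180, 180, 180].

## Interface

Orientations are given as [roll, pitch, yaw] about the fixed x, y, z axes, in that order (R = Rz(yaw) Ry(pitch) Rx(roll)).
In Python, from bench import telemetry, viewer, robot gives the robot as it stands.
- The arm moves only by the tool step_arm, never from a script. Its argument "motion" is one flat list of numbers, 5 for each row, row after row: the shift along the tool's x, y, z in m, then the turn about the tool's z in degrees, then the gripper's target within -1 to 1 (fully open at 1, half-way at 0, shut at -1). In form: [tx, ty, tz, turn, hand, tx, ty, tz, turn, hand, ...]. A call has 1 to 12 rows; each row shifts and turns the commanded pose from where the row before left it, along the tool's axes as they then stand; what a row does not reach is not made up. A row lasts 1/10 s, in which the tool goes at most 50 mm and 8.59 degrees, less where a joint would pass 70% of its speed; a pose out of reach is approached as far as the arm can. A call with a gripper value outside its range is refused whole. The fingers move at their own pace and stop on an object; the grip force is fixed at half the most. Time passes only in rows, so rows that do not move let the fingers close. It gives the time, the measured TCP pose, the force, the opening and the grip force at its end, in the units of the state.
- telemetry.get_state(): the state, without advancing time (a new reading comes with each control period).
- viewer.read_camera(name): name is "scene" or "top"; returns a dict with "color" (480x640x3 uint8, red, green, blue), "z_map" (480x640 float32, mm along the optical axis (not along the pixel's ray), 0 where there is no reading), "mtx" (3x3 intrinsics, pixels), "eye" and "attitude" of the camera in the world. Camera axes: x right, y down, z forward; pixel columns grow to the right and rows downward; lengths in mm; the calibration is good to about 2 mm. A picture is of the moment at which its call begins.
- robot.finish_job(): hands the job in; it is judged then, once.
The state is a dict: "time_s": time; "q": joint angles; "qd": joint speeds; "effort": joint torques, N m; "ee_pos": TCP position; "tool_rot": TCP orientation; "force": force on the tool from outside, world axes, zero at the start; "wrist_torque": the same for the moment, N m; "opening": finger opening in mm; "grasp_force": force on a finger pad.
Only numpy, scipy, OpenCV 4.12 (cv2) and the standard library are available. Lean on these libraries where they do the work, as an engineer would, in place of code of your own. Each camera call takes 0.05 s, during which the arm holds its last target. There are 200 camera calls.

## Task

Stand the four black finned RF loads on the four pads of the grounding rail in order of size: the smallest on the green pad, then the next larger on each pad along the row, so that the largest is on the blue pad at the other end. Carry them upright, set each one down centred on its pad without dropping it, and leave the multimeter and the wrench where they lie.

Things in the scene. Friction and masses are not known exactly. Their poses are not given: they have to be found in the camera images.
- load_yellow_mid (a point): the smallest RF load: a black finned round heat sink, 30 mm in diameter and 32 mm high, with one yellow collar at its top edge and on top a steel connector 16 mm in diameter and 14 mm high (46 mm high in all, flat foot, about 90 g). It stands upright on the bench. The point is on its axis, half-way up (23 mm above its foot); z points up along its axis
- load_orange_mid (a point): the second smallest RF load: a black finned round heat sink, 36 mm in diameter and 44 mm high, with one orange collar at its top edge and on top a steel connector 16 mm in diameter and 14 mm high (58 mm high in all, flat foot, about 150 g). It stands upright on the bench. The point is on its axis, half-way up (29 mm above its foot); z points up along its axis
- load_white_mid (a point): the second largest RF load: a black finned round heat sink, 42 mm in diameter and 56 mm high, with one white collar at its top edge and on top a steel connector 16 mm in diameter and 14 mm high (70 mm high in all, flat foot, about 220 g). It stands upright on the bench. The point is on its axis, half-way up (35 mm above its foot); z points up along its axis
- load_red_mid (a point): the largest RF load: a black finned round heat sink, 48 mm in diameter and 68 mm high, with one red collar at its top edge and on top a steel connector 16 mm in diameter and 14 mm high (82 mm high in all, flat foot, about 320 g). It stands upright on the bench. The point is on its axis, half-way up (41 mm above its foot); z points up along its axis
- pad_green_top (a point): the green round pad at one end of the row. The four pads (56 mm in diameter, 3 mm thick, fixed on a flat aluminium grounding rail 320 x 70 x 12 mm) stand in one straight row, 80 mm apart centre to centre; pad tops are 15 mm above the bench. The row lies roughly across the robot's front, turned by up to 15 degrees, and the green pad may be at either end. The point is the centre of the pad's top; its axes do not show the direction of the row
- pad_blue_top (a point): the blue round pad at the other end of the row, 240 mm from the green one, same size; the point is the centre of its top
- pad_black_a_top (a point): one of the two black round pads in the middle of the row (a and b look alike and may lie either way round: which is next to the green pad and which next to the blue one must be seen from their places), same size; the point is the centre of its top
- pad_black_b_top (a point): one of the two black round pads in the middle of the row (a and b look alike and may lie either way round: which is next to the green pad and which next to the blue one must be seen from their places), same size; the point is the centre of its top
- meter: bystander: loose hand-held yellow multimeter, 165 x 82 x 38 mm, lying on its back beside the row; origin at the centre of its underside, x along its length. To be left alone
- wrench: bystander: loose steel open-end wrench lying flat on the bench beside the row, some 180 mm long; origin at the middle of its underside, x along its length. To be left alone

How it is judged:
By the outcome, as a careful person would: the job done as asked, in the order asked, and still so for the second after the job is handed in, with the robot touching nothing.
It also fails if it takes over 96 s, if anything falls off the work surface, if the arm or the gripper's body presses on something with over 40 N, if the wrist force passes 120 N, or if a joint passes its speed limit or range.

## Working session

There is one attempt and no reset: what is moved stays moved. The work goes in short steps, Python scripts to look and compute and a tool call to move; the robot and the scene stay as the last step left them, time stands still between calls to the robot, and variables do not carry over. Pictures are saved under pics/ and viewed, at most 14 in all, crops included, and the job is handed in when it is done.

Besides the shell and the picture viewer there is one more tool, called after "Emit:" by a JSON object that holds its "fn" and its "kwargs", one argument or row to a line. step_arm: Moves the arm, as the interface text tells. Its arguments: {"type":"object","properties":{"motion":{"type":"array"}},"required":["motion"]}

```bash
mkdir -p pics; ls; python3 - <<'E'
from bench import telemetry, viewer, robot
import cv2,numpy as np
s=telemetry.get_state();print(s,robot.tip_reach)
for n in("scene","top"):
    c=viewer.read_camera(n);cv2.imwrite(f"pics/{n}0.png",c["color"][:,:,::-1]);np.savez(n+"0.npz",**{k:np.array(v) for k,v in c.items()})
    print(n,c["mtx"],c["eye"],c["attitude"])
E
```

```text
pics
{'time_s': 0.0, 'q': array([6.82619882e+01, 1.79912802e+01, 2.57644089e+00, 7.46927167e+01,
       1.73404928e-04, 8.20016734e+01]), 'qd': array([-0.12809064,  0.02178052,  0.00583428, -0.02522292,  0.08182671,
       -0.14559664]), 'effort': array([-3.64337839e-04, -4.80622065e+01,  2.98535371e+01,  1.93651300e-02,
        1.44396716e-05,  1.35828739e-05]), 'ee_pos': array([136.38463915, 558.06533401, 241.40034086]), 'tool_rot': array([-1.79893514e+02, -1.51375136e-02,  1.66260301e+02]), 'force': array([-1.21212131e+00, -4.81331684e-04,  1.84782826e-01]), 'wrist_torque': array([ 2.92104463e-05,  4.08360088e-03, -2.08974938e-02]), 'grasp_force': 0.0, 'opening': 85.29047113732855} 11.0
scene [[506.86612776   0.         321.97082322]
 [  0.         506.86612776 242.85128966]
 [  0.           0.           1.        ]] [987.99293514 318.18779328 807.12773235] [-143.54830615    0.92692732  122.18632209]
top [[612.36861911   0.         316.91537715]
 [  0.         612.36861911 242.97440898]
 [  0.           0.           1.        ]] [ 415.87390524    6.63305768 1378.20356912] [-174.4638215    -0.89061731  -91.47155412]
```

View pics/top0.png

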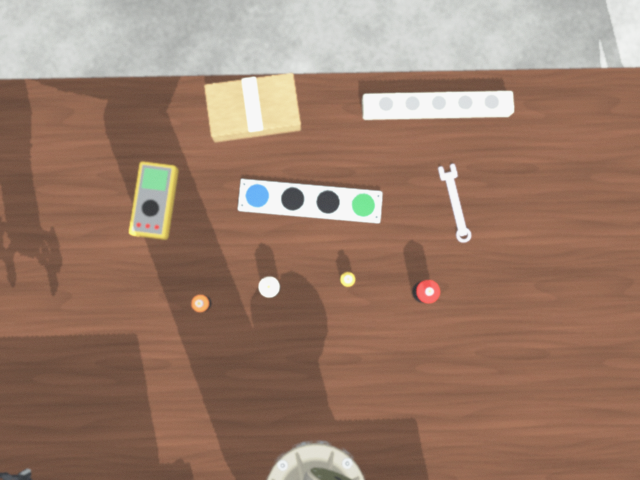

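View pics/scene0.png

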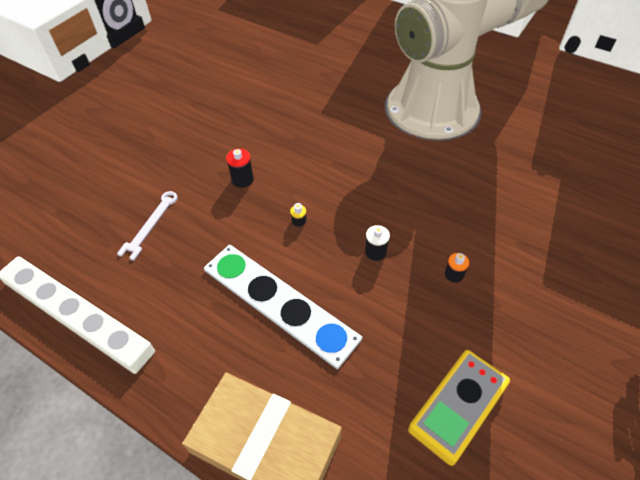

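The top view shows the pads: blue (257,196), black (292,199) and (328,202), green (363,205). The loads are orange (200,303), white (269,287), yellow (348,280) and red (429,292). The scene view shows the same layout, with the green pad at (231,266).

```bash
cat > h.py <<'E'
import numpy as np,cv2
from scipy.spatial.transform import Rotation as Ro
def ray(c,uv,z):
    R=Ro.from_euler('xyz',c["attitude"],degrees=True).as_matrix()
    d=R@np.linalg.inv(c["mtx"])@np.array([*uv,1.]);e=np.array(c["eye"])
    return e+d*(z-e[2])/d[2]
def proj(c,p):
    R=Ro.from_euler('xyz',c["attitude"],degrees=True).as_matrix()
    q=c["mtx"]@(R.T@(np.array(p)-c["eye"]));return q[:2]/q[2]
def mask(img,name):
    h=cv2.cvtColor(img,cv2.COLOR_RGB2HSV).astype(int);H,S,V=h[...,0],h[...,1],h[...,2]
    m={'blue':(abs(H-106)<12)&(S>120)&(V>120),'green':(abs(H-65)<14)&(S>110)&(V>90),
     'yellow':(abs(H-27)<5)&(S>110)&(V>120),'orange':(abs(H-11)<6)&(S>150)&(V>170),
     'red':((H<5)|(H>174))&(S>170)&(V>120),'white':(S<40)&(V>150),'black':V<62}[name]
    return m.astype(np.uint8)
def blob(img,name,uv,r=26):
    """circle-ish blob nearest uv: hull centroid and enclosing radius"""
    m=mask(img,name);k=np.zeros_like(m);cv2.circle(k,tuple(int(round(x)) for x in uv),r,1,-1);m*=k
    cs,_=cv2.findContours(m,cv2.RETR_EXTERNAL,cv2.CHAIN_APPROX_NONE)
    c=cv2.convexHull(max(cs,key=cv2.contourArea));M=cv2.moments(c)
    return np.array([M['m10']/M['m00'],M['m01']/M['m00']]),cv2.minEnclosingCircle(c)[1]
E
python3 - <<'E'
from h import *
T=dict(np.load('top0.npz'));S=dict(np.load('scene0.npz'))
for n,uv,us,z in [('blue',(257,196),(331,338),15),('black',(292,199),(295,313),15),('black',(328,202),(262,289),15),('green',(363,205),(231,266),15),
 ('yellow',(348,280),(298,211),32),('orange',(200,303),(459,262),44),('white',(269,287),(377,235),56),('red',(429,292),(238,157),68)]:
    a,r=blob(T['color'],n,uv,22);b,r2=blob(S['color'],n,us,26)
    print(n,'top',a.round(1),round(r,1),ray(T,a,z)[:2].round(1),'scene',b.round(1),round(r2,1),ray(S,b,z)[:2].round(1))
E
```

```text
blue top [256.7 195.3] 10.8 [658.5 114.7] scene [331.  337.6] 15.5 [661.6 115.9]Traceback (most recent call last):
  File "<stdin>", line 5, in <module>
  File "h.py", line 20, in blob
    c=cv2.convexHull(max(cs,key=cv2.contourArea));M=cv2.moments(c)
                     ~~~^^^^^^^^^^^^^^^^^^^^^^^^
ValueError: max() iterable argument is empty
```

```bash
sed -i "s/V<62/(V<85)\&(S<70)/" h.py; python3 - <<'E'
from h import *
T=dict(np.load('top0.npz'));S=dict(np.load('scene0.npz'))
for n,p in(('black',(292,199)),('blue',(257,207)),('yellow',(343,280))): print(n,cv2.cvtColor(T['color'],cv2.COLOR_RGB2HSV)[p[1],p[0]])
for n,uv,us,z in [('blue',(257,196),(331,338),15),('black',(292,199),(295,313),15),('black',(328,202),(262,289),15),('green',(363,205),(231,266),15),
 ('yellow',(348,280),(298,211),32),('orange',(200,303),(459,262),44),('white',(269,287),(377,235),56),('red',(429,292),(238,157),68)]:
  for C,u,q in((T,uv,16),(S,us,22)):
    try: a,r=blob(C['color'],n,u,q);print(n,a.round(1),round(r,1),ray(C,a,z)[:2].round(1))
    except Exception as e: print(n,e)
E
```

```text
black [105  20  77]
blue [ 98  52 247]
yellow [ 30  76 247]
blue [256.7 195.3] 10.8 [658.5 114.7]
blue [331.  337.6] 15.5 [661.6 115.9]
black [292.2 198.4] 10.2 [649.5  35.1]
black [295.3 312.1] 14.7 [652.8  36.5]
black [327.7 201.5] 10.3 [640.7 -44.6]
black [262.1 288.1] 14.2 [643.7 -43. ]
green [362.9 204.7] 10.5 [ 631.5 -123.8]
green [230.8 265.8] 14.1 [ 635.1 -122.3]
yellow [347.5 279.1] 7.1 [464.5 -82.7]
yellow [297.9 211.4] 7.3 [469.1 -80. ]
orange [205.9 298.3] 2.5 [430.1 225.8]
orange [458.2 261.6] 10.3 [424.1 240.6]
white [268.7 286.8] 10.9 [451.3  88.9]
white [377.4 234.9] 11.7 [455.4  90.5]
red max() iterable argument is empty
red [237.6 157.4] 12.0 [ 437.  -249.9]
```

```bash
python3 - <<'E'
from h import *
T=dict(np.load('top0.npz'));S=dict(np.load('scene0.npz'))
h=cv2.cvtColor(T['color'],cv2.COLOR_RGB2HSV)
print(h[303,190:212].tolist());print(h[292,415:444].tolist());print(h[280,338:358].tolist())
E
```

```text
[[11, 116, 136], [11, 144, 191], [13, 150, 236], [15, 143, 244], [15, 109, 245], [12, 40, 242], [16, 20, 238], [23, 48, 237], [24, 87, 238], [24, 87, 238], [24, 46, 237], [16, 12, 234], [6, 11, 222], [11, 78, 230], [14, 129, 243], [16, 141, 245], [16, 144, 245], [15, 147, 243], [12, 154, 214], [10, 124, 128], [7, 47, 71], [9, 80, 89]]
[[178, 56, 78], [0, 148, 164], [1, 157, 242], [1, 145, 247], [1, 140, 247], [1, 140, 247], [1, 141, 247], [1, 140, 247], [1, 139, 247], [0, 112, 246], [174, 45, 241], [160, 3, 245], [30, 1, 247], [30, 8, 247], [29, 24, 247], [28, 18, 247], [23, 4, 247], [6, 5, 247], [178, 37, 247], [0, 110, 247], [1, 141, 247], [1, 140, 247], [1, 144, 247], [1, 146, 247], [2, 152, 242], [5, 139, 192], [9, 117, 148], [10, 113, 145], [10, 114, 148]]
[[10, 110, 142], [14, 111, 145], [22, 131, 204], [28, 117, 246], [30, 95, 247], [30, 76, 247], [29, 26, 247], [20, 3, 247], [30, 2, 247], [30, 9, 247], [30, 14, 247], [30, 5, 247], [30, 3, 247], [30, 14, 247], [30, 64, 247], [30, 97, 247], [26, 123, 243], [18, 128, 188], [11, 112, 143], [11, 112, 139]]
```

```bash
sed -i "s/'black':/'bright':V>185,'black':/" h.py; python3 - <<'E'
from h import *
T=dict(np.load('top0.npz'));S=dict(np.load('scene0.npz'))
for n,uv,z in [('yellow',(348,280),32),('orange',(200,303),44),('white',(269,287),56),('red',(429,292),68)]:
    a,r=blob(T['color'],'bright',uv,16);print(n,a.round(1),round(r,1),ray(T,a,z)[:2].round(1))
# scene heights/plane check + other items
for n,uv in (('wr1',(455,165)),('wr2',(463,241)),('m1',(142,163)),('m2',(178,165)),('m3',(130,235)),('m4',(168,239))): print(n,ray(T,uv,20)[:2].round(0))
for u in ((365,95),(513,92),(515,113),(363,119),(206,82),(293,74),(301,130),(212,141)): print(ray(T,u,30)[:2].round(0), T['z_map'][u[1]+4,u[0]])
c=S['color'][130:290,210:480];cv2.imwrite('pics/s1.png',cv2.resize(c,None,fx=2.9,fy=2.9)[:,:,::-1])
E
```

```text
yellow [347.5 279.1] 7.7 [464.5 -82.8]
orange [199.6 303. ] 8.8 [420.5 239.5]
white [268.6 286.7] 10.7 [451.6  89.3]
red [428.2 291.3] 12.0 [ 432.7 -252.5]
wr1 [ 717. -335.]
wr2 [ 543. -345.]
m1 [737. 370.]
m2 [731. 290.]
m3 [575. 397.]
m4 [564. 313.]
[ 880. -135.] 1384.2076
[ 881. -473.] 1420.0238
[ 831. -475.] 1421.649
[ 825. -129.] 1413.2035
[918. 224.] 1360.1343
[933.  27.] 1372.821
[802.  12.] 1410.145
[781. 212.] 1403.0037
```

View pics/s1.png

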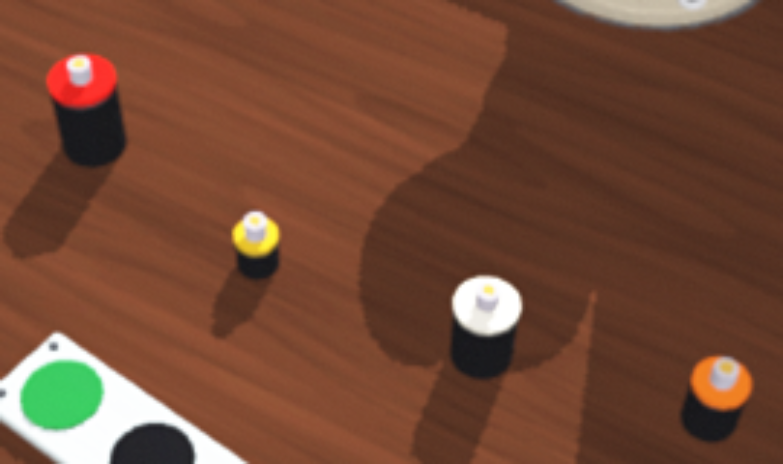

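```bash
cat > go.py <<'E'
import sys
from h import *
from bench import telemetry
s=telemetry.get_state();x,y,z,yaw=map(float,sys.argv[1:5])
R=Ro.from_euler('xyz',[180,0,s["tool_rot"][2]],degrees=True).as_matrix()
print('t',round(s["time_s"],1),'pos',s["ee_pos"].round(1),'rot',s["tool_rot"].round(1),'open',round(s["opening"],1),'grip',round(s["grasp_force"],1),'F',s["force"].round(1))
print('tool shift mm',(R.T@(np.array([x,y,z])-s["ee_pos"])).round(1),'turn',round((s["tool_rot"][2]-yaw+180)%360-180,1))
E
```

Emit:
{"fn": "step_arm", "kwargs": {
  "motion": [0,0,0,8.3,1,0,0,0,8.3,1,0,0,0,8.3,1,0,0,0,8.3,1,0,0,0,8.3,1,0,0,0,8.3,1,0,0,0,8.3,1,0,0,0,8.3,1,0,0,0,8.3,1,0,0,0,8,1,0,0,0,0,1]
}}

```text
time_s: 1.2
ee_pos: [136.5, 558.3, 241.8]
tool_rot: [-180.0, 0.1, 83.5]
force: [-0.0, -0.5, 0.3]
opening: 85.6
grasp_force: 0.0
```

```bash
python3 go.py 466 -82 110 83.6
```

```text
t 1.2 pos [136.5 558.3 241.8] rot [-1.80e+02  1.00e-01  8.35e+01] open 85.6 grip 0.0 F [-0.  -0.5  0.3]
tool shift mm [-599.2  399.4  131.8] turn -0.1
```

Emit:
{"fn": "step_arm", "kwargs": {
  "motion": [-0.01,0.02,0,0,1,-0.025,0.04,0,0,1,-0.025,0.04,0,0,1,-0.025,0.04,0,0,1,-0.025,0.04,0,0,1,-0.025,0.04,0,0,1,-0.025,0.04,0,0,1,-0.03,0.04,0,0,1,-0.04,0.03,0,0,1,-0.04,0.03,0,0,1,-0.04,0.02,0,0,1,-0.04,0.01,0,0,1]
}}

```text
time_s: 2.4
ee_pos: [486.2, 164.9, 241.9]
tool_rot: [180.0, 0.0, 83.7]
force: [-0.1, 0.3, -0.6]
opening: 85.4
grasp_force: 0.0
```

Emit:
{"fn": "step_arm", "kwargs": {
  "motion": [-0.04,0,0,0,1,-0.04,0,0,0,1,-0.04,0,0,0,1,-0.04,0,0,0,1,-0.04,0,0,0,1,-0.02,0,0,0,1,0,0,0,0,1,0,0,0,0,1]
}}

```text
time_s: 3.2
ee_pos: [460.0, -51.7, 242.1]
tool_rot: [-180.0, -0.0, 83.6]
force: [-0.0, 0.0, 0.2]
opening: 85.1
grasp_force: 0.0
```

```bash
python3 go.py 466 -82 110 83.6
```

```text
t 3.2 pos [460.  -51.7 242.1] rot [-180.    -0.    83.6] open 85.1 grip 0.0 F [-0.   0.   0.2]
tool shift mm [-29.4   9.3 132.1] turn 0.0
```

Emit:
{"fn": "step_arm", "kwargs": {
  "motion": [-0.015,0.005,0.03,0,1,-0.014,0.004,0.04,0,1,0,0,0.04,0,1,0,0,0.022,0,1,0,0,0,0,1]
}}

```text
time_s: 3.7
ee_pos: [463.3, -79.2, 107.1]
tool_rot: [-179.6, -0.1, 83.7]
force: [-0.5, 0.6, 1.0]
opening: 85.4
grasp_force: 0.0
```

```bash
python3 go.py 466 -82 16 83.6; python3 - <<'E'
from bench import viewer
import cv2
c=viewer.read_camera('scene')['color'][90:290,170:430];cv2.imwrite('pics/s2.png',cv2.resize(c,None,fx=2.9,fy=2.9)[:,:,::-1])
E
```

```text
t 3.7 pos [463.3 -79.2 107.1] rot [-1.796e+02 -1.000e-01  8.370e+01] open 85.4 grip 0.0 F [-0.5  0.6  1. ]
tool shift mm [-2.5  3.  91.1] turn 0.1
```

View pics/s2.png

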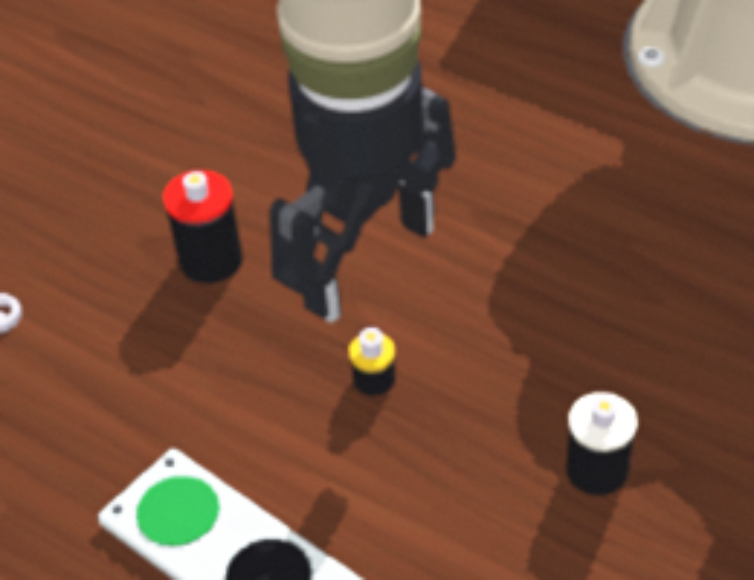

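The picture shows the open gripper above the yellow load (crop 372,360), fingers either side; fine to descend.

Emit:
{"fn": "step_arm", "kwargs": {
  "motion": [-0.0015,0.002,0.02,0,1,0,0,0.02,0,1,0,0,0.02,0,1,0,0,0.01,0,1,0,0,0.01,0,1,0,0,0,0,1,0,0,0,0,1,0,0,0,0,1]
}}

```text
time_s: 4.55
ee_pos: [468.5, -83.3, 31.1]
tool_rot: [179.9, 0.0, 83.6]
force: [-0.7, -0.2, 0.6]
opening: 85.2
grasp_force: 0.0
```

```bash
python3 go.py 466 -82 17 83.6
```

```text
t 4.5 pos [468.5 -83.3  31.1] rot [179.9   0.   83.6] open 85.2 grip 0.0 F [-0.7 -0.2  0.6]
tool shift mm [ 1.  -2.6 14.1] turn -0.0
```

Emit:
{"fn": "step_arm", "kwargs": {
  "motion": [0.001,-0.0025,0.007,0,1,0,0,0.007,0,1,0,0,0,0,1,0,0,0,0,-1,0,0,0,0,-1,0,0,0,0,-1,0,0,0,0,-1,0,0,0,0,-1,0,0,0,0,-1,0,0,0,0,-1,0,0,0,0,-1,0,0,0,0,-1]
}}

```text
time_s: 5.75
ee_pos: [465.8, -82.0, 16.7]
tool_rot: [179.9, 0.0, 83.6]
force: [-0.3, 0.0, 5.6]
opening: 28.4
grasp_force: 59.1
```

```bash
python3 go.py 633.3 -123 80 83.6
```

```text
t 5.8 pos [465.8 -82.   16.7] rot [179.9   0.   83.6] open 28.4 grip 59.1 F [-0.3  0.   5.6]
tool shift mm [-22.  171.1 -63.3] turn -0.0
```

Emit:
{"fn": "step_arm", "kwargs": {
  "motion": [0,0,-0.01,0,-1,0,0,-0.02,0,-1,0,0,-0.025,0,-1,0,0.015,-0.01,0,-1,-0.004,0.03,0,0,-1,-0.004,0.03,0,0,-1,-0.005,0.03,0,0,-1,-0.005,0.03,0,0,-1,-0.004,0.025,0,0,-1,0,0.011,0,0,-1,0,0,0,0,-1,0,0,0,0,-1]
}}

```text
time_s: 6.95
ee_pos: [631.9, -122.5, 80.8]
tool_rot: [-179.9, -0.0, 83.6]
force: [-0.8, -0.1, -1.3]
opening: 28.3
grasp_force: 59.3
```

```bash
python3 go.py 633.3 -123 31.5 83.6;  cat > look.py <<'E'
import sys
from h import *
from bench import viewer
n,u,v,w,h,out=sys.argv[1:7];u,v,w,h=map(int,(u,v,w,h))
c=viewer.read_camera(n)['color'][v:v+h,u:u+w];cv2.imwrite('pics/'+out,cv2.resize(c,None,fx=3,fy=3)[:,:,::-1])
E
python3 look.py scene 150 140 260 200 s3.png
```

```text
t 7.0 pos [ 631.9 -122.5   80.8] rot [-179.9   -0.    83.6] open 28.3 grip 59.3 F [-0.8 -0.1 -1.3]
tool shift mm [-0.3  1.5 49.3] turn -0.0
```

View pics/s3.png

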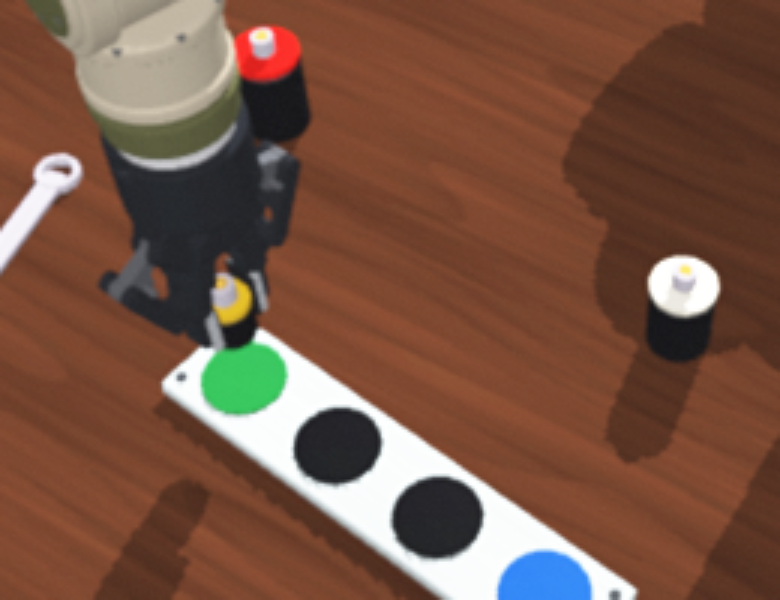

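The yellow load hangs upright between the fingers (crop 232,315), just over the green pad (245,380).

Emit:
{"fn": "step_arm", "kwargs": {
  "motion": [0,0.001,0.015,0,-1,0,0,0.015,0,-1,0,0,0.01,0,-1,0,0,0.005,0,-1,0,0,0,0,-1,0,0,0,0,-1]
}}

```text
time_s: 7.6
ee_pos: [633.9, -123.0, 36.8]
tool_rot: [180.0, 0.0, 83.6]
force: [-0.5, 0.2, -0.6]
opening: 28.2
grasp_force: 59.3
```

```bash
python3 go.py 633.3 -123 32 83.6
```

```text
t 7.6 pos [ 633.9 -123.    36.8] rot [180.    0.   83.6] open 28.2 grip 59.3 F [-0.5  0.2 -0.6]
tool shift mm [-0.  -0.6  4.8] turn -0.0
```

Emit:
{"fn": "step_arm", "kwargs": {
  "motion": [0,0,0.002,0,-1,0,0,0.0015,0,-1,0,0,0.001,0,-1,0,0,0.0005,0,-1,0,0,0,0,-1,0,0,0,0,-1]
}}

```text
time_s: 8.2
ee_pos: [633.9, -123.0, 31.8]
tool_rot: [180.0, 0.0, 83.6]
force: [-1.7, 0.1, 4.0]
opening: 28.5
grasp_force: 59.8
```

Emit:
{"fn": "step_arm", "kwargs": {
  "motion": [0,0,0,0,-0.2,0,0,0,0,0,0,0,0,0,0.5,0,0,0,0,1,0,0,0,0,1,0,0,0,0,1,0,0,0,0,1,0,0,-0.02,0,1,0,0,-0.03,0,1,0,0,-0.04,0,1,0,0,-0.03,0,1,0,0,0,0,1]
}}

```text
time_s: 9.4
ee_pos: [636.7, -123.9, 157.0]
tool_rot: [179.5, 0.1, 83.6]
force: [0.6, 0.2, 0.5]
opening: 85.6
grasp_force: 0.0
```

```bash
python3 go.py 422.3 240 150 83.6
```

```text
t 9.4 pos [ 636.7 -123.9  157. ] rot [1.795e+02 1.000e-01 8.360e+01] open 85.6 grip 0.0 F [0.6 0.2 0.5]
tool shift mm [ 337.6 -253.9    7. ] turn -0.0
```

Emit:
{"fn": "step_arm", "kwargs": {
  "motion": [0.015,-0.01,0,0,1,0.03,-0.023,0,0,1,0.033,-0.025,0,0,1,0.033,-0.025,0,0,1,0.033,-0.025,0,0,1,0.033,-0.025,0,0,1,0.033,-0.025,0,0,1,0.033,-0.025,0,0,1,0.033,-0.025,0,0,1,0.033,-0.025,0,0,1,0.026,-0.018,0,0,1,0,0,0,0,1]
}}

```text
time_s: 10.6
ee_pos: [419.5, 240.5, 150.8]
tool_rot: [-179.9, -0.0, 83.8]
force: [0.6, -1.0, 0.1]
opening: 85.6
grasp_force: 0.0
```

```bash
python3 - <<'E'
from h import *
from bench import viewer
for n in('scene',):
    c=viewer.read_camera(n);i=c['color']
    a,r=blob(i,'yellow',proj(c,[633.3,-123,47]),22);print(r,ray(c,a,47)[:2],'pad scene was 635.1,-122.3')
    cv2.imwrite('pics/s4.png',cv2.resize(i[190:350,170:400],None,fx=3,fy=3)[:,:,::-1])
E
python3 go.py 422.3 240 50 83.6
```

```text
7.905794143676758 [ 636.55770072 -120.1844931 ] pad scene was 635.1,-122.3
t 10.7 pos [420.7 239.2 150.9] rot [-180.     0.    83.8] open 85.5 grip 0.0 F [ 1.   0.1 -0. ]
tool shift mm [  0.9   1.5 100.9] turn 0.2
```

View pics/s4.png

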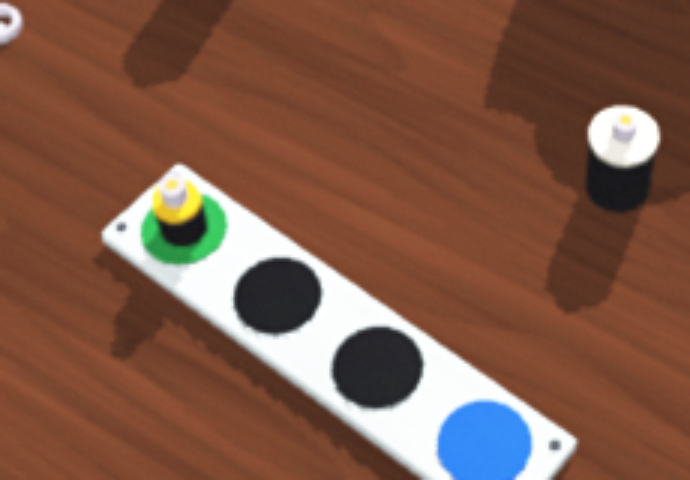

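The yellow load stands upright, well centred on the green pad (crop 180,215).

Emit:
{"fn": "step_arm", "kwargs": {
  "motion": [0.001,0.0015,0.03,0,1,0,0,0.03,0,1,0,0,0.02,0,1,0,0,0.01,0,1,0,0,0,0,1,0,0,0,0,1,0,0,0,0,1]
}}

```text
time_s: 11.35
ee_pos: [424.7, 239.0, 62.4]
tool_rot: [179.9, -0.1, 83.5]
force: [-0.4, 0.5, 0.9]
opening: 85.4
grasp_force: 0.0
```

```bash
python3 go.py 422.3 240 21 83.6
```

```text
t 11.3 pos [424.7 239.   62.4] rot [ 1.799e+02 -1.000e-01  8.350e+01] open 85.4 grip 0.0 F [-0.4  0.5  0.9]
tool shift mm [ 0.7 -2.5 41.4] turn -0.1
```

Emit:
{"fn": "step_arm", "kwargs": {
  "motion": [0.001,-0.0025,0.015,0,1,0,0,0.015,0,1,0,0,0.011,0,1,0,0,0,0,1,0,0,0,0,-1,0,0,0,0,-1,0,0,0,0,-1,0,0,0,0,-1,0,0,0,0,-1,0,0,0,0,-1,0,0,0,0,-1,0,0,0,0,-1]
}}

```text
time_s: 12.55
ee_pos: [421.8, 240.4, 21.2]
tool_rot: [179.9, -0.0, 83.6]
force: [-0.7, -0.3, 5.9]
opening: 34.7
grasp_force: 59.5
```

```bash
python3 go.py 642.2 -43.6 90 83.6
```

```text
t 12.6 pos [421.8 240.4  21.2] rot [179.9  -0.   83.6] open 34.7 grip 59.5 F [-0.7 -0.3  5.9]
tool shift mm [-257.5  250.8  -68.8] turn -0.0
```

Emit:
{"fn": "step_arm", "kwargs": {
  "motion": [0,0,-0.01,0,-1,0,0,-0.02,0,-1,0,0,-0.025,0,-1,-0.01,0.015,-0.015,0,-1,-0.024,0.027,0,0,-1,-0.028,0.027,0,0,-1,-0.028,0.027,0,0,-1,-0.028,0.027,0,0,-1,-0.028,0.027,0,0,-1,-0.028,0.027,0,0,-1,-0.028,0.027,0,0,-1,-0.028,0.025,0,0,-1]
}}

```text
time_s: 13.75
ee_pos: [623.6, -15.4, 90.5]
tool_rot: [-180.0, -0.0, 83.6]
force: [0.2, -0.2, -1.4]
opening: 34.5
grasp_force: 59.9
```

Emit:
{"fn": "step_arm", "kwargs": {
  "motion": [-0.018,0.016,0,0,-1,-0.008,0.005,0,0,-1,0,0,0,0,-1,0,0,0,0,-1,0,0,0,0,-1]
}}

```text
time_s: 14.25
ee_pos: [639.9, -40.9, 90.3]
tool_rot: [-179.9, -0.0, 83.6]
force: [-1.4, 0.7, -1.3]
opening: 34.8
grasp_force: 60.0
```

```bash
python3 go.py 642.2 -43.6 36.2 83.6
```

```text
t 14.2 pos [639.9 -40.9  90.3] rot [-179.9   -0.    83.6] open 34.8 grip 60.0 F [-1.4  0.7 -1.3]
tool shift mm [-2.5  2.6 54.1] turn 0.0
```

Emit:
{"fn": "step_arm", "kwargs": {
  "motion": [-0.0025,0.0026,0.015,0,-1,0,0,0.015,0,-1,0,0,0.01,0,-1,0,0,0.006,0,-1,0,0,0.003,0,-1,0,0,0,0,-1,0,0,0,0,-1]
}}

```text
time_s: 14.95
ee_pos: [643.5, -45.1, 41.7]
tool_rot: [180.0, 0.0, 83.6]
force: [-0.4, -0.2, -0.9]
opening: 34.8
grasp_force: 60.0
```

```bash
python3 go.py 642.2 -43.6 36.2 83.6
```

```text
t 14.9 pos [643.5 -45.1  41.7] rot [180.    0.   83.6] open 34.8 grip 60.0 F [-0.4 -0.2 -0.9]
tool shift mm [ 1.3 -1.5  5.5] turn -0.0
```

Emit:
{"fn": "step_arm", "kwargs": {
  "motion": [0.0013,-0.0015,0.002,0,-1,0,0,0.0015,0,-1,0,0,0.001,0,-1,0,0,0.0005,0,-1,0,0,0.0005,0,-1,0,0,0,0,-1,0,0,0,0,-1]
}}

```text
time_s: 15.65
ee_pos: [641.8, -43.6, 36.2]
tool_rot: [180.0, -0.0, 83.6]
force: [-1.9, 0.1, 4.4]
opening: 34.8
grasp_force: 60.2
```

Contact. Release, raise, then go to white.

Emit:
{"fn": "step_arm", "kwargs": {
  "motion": [0,0,0,0,-0.1,0,0,0,0,0.1,0,0,0,0,0.5,0,0,0,0,1,0,0,0,0,1,0,0,0,0,1,0,0,0,0,1,0,0,-0.02,0,1,0,0,-0.03,0,1,0,0,-0.04,0,1,0,0,-0.03,0,1,0,0,0,0,1]
}}

```text
time_s: 16.85
ee_pos: [644.9, -44.1, 161.5]
tool_rot: [179.5, 0.0, 83.6]
force: [0.1, 0.5, -0.3]
opening: 85.3
grasp_force: 0.0
```

```bash
python3 go.py 453.4 90 150 83.6
```

```text
t 16.9 pos [644.9 -44.1 161.5] rot [179.5   0.   83.6] open 85.3 grip 0.0 F [ 0.1  0.5 -0.3]
tool shift mm [ 111.8 -205.3   11.5] turn -0.0
```

Emit:
{"fn": "step_arm", "kwargs": {
  "motion": [0.012,-0.021,0,0,1,0.018,-0.033,0,0,1,0.018,-0.033,0,0,1,0.018,-0.033,0,0,1,0.018,-0.033,0,0,1,0.016,-0.031,0,0,1,0.012,-0.021,0.01,0,1,0,0,0,0,1,0,0,0,0,1,0,0,0,0,1]
}}

```text
time_s: 17.85
ee_pos: [451.7, 90.4, 145.9]
tool_rot: [179.9, -0.0, 83.5]
force: [0.2, -0.4, 0.6]
opening: 85.6
grasp_force: 0.0
```

```bash
python3 go.py 453.4 90 80 83.6;python3 look.py scene 170 190 230 160 s5.png
```

```text
t 17.9 pos [451.7  90.4 145.9] rot [179.9  -0.   83.5] open 85.6 grip 0.0 F [ 0.2 -0.4  0.6]
tool shift mm [-0.2  1.7 65.9] turn -0.1
```

View pics/s5.png

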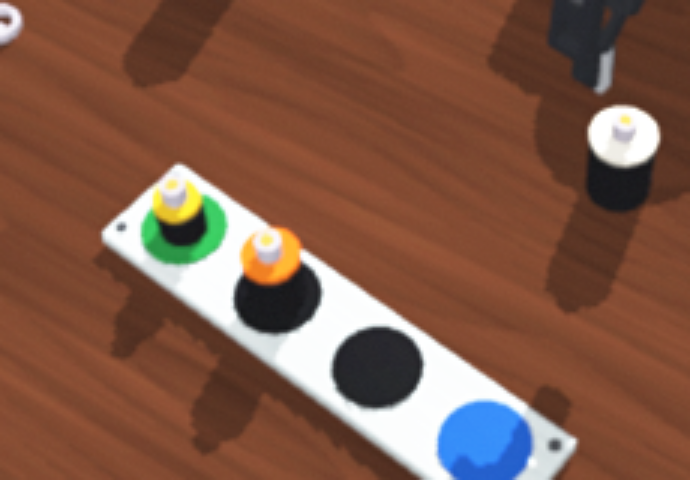

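Orange stands upright on the black pad next to green (crop 275,270). Next is white.

Emit:
{"fn": "step_arm", "kwargs": {
  "motion": [0,0.0017,0.02,0,1,0,0,0.02,0,1,0,0,0.02,0,1,0,0,0.006,0,1,0,0,0,0,1,0,0,0,0,1,0,0,0,0,1]
}}

```text
time_s: 18.6
ee_pos: [453.4, 90.4, 80.8]
tool_rot: [179.9, -0.0, 83.5]
force: [-0.5, -0.9, -0.0]
opening: 85.3
grasp_force: 0.0
```

```bash
python3 go.py 453.4 90 28 83.6
```

```text
t 18.6 pos [453.4  90.4  80.8] rot [179.9  -0.   83.5] open 85.3 grip 0.0 F [-0.5 -0.9 -0. ]
tool shift mm [-0.4  0.  52.8] turn -0.1
```

Emit:
{"fn": "step_arm", "kwargs": {
  "motion": [-0.0004,0,0.02,0,1,0,0,0.02,0,1,0,0,0.0128,0,1,0,0,0,0,1,0,0,0,0,-1,0,0,0,0,-1,0,0,0,0,-1,0,0,0,0,-1,0,0,0,0,-1,0,0,0,0,-1,0,0,0,0,-1,0,0,0,0,-1]
}}

```text
time_s: 19.8
ee_pos: [453.3, 90.2, 28.2]
tool_rot: [179.9, -0.0, 83.6]
force: [0.1, 0.0, 5.7]
opening: 41.0
grasp_force: 60.0
```

```bash
python3 go.py 651.1 35.9 110 83.6
```

```text
t 19.8 pos [453.3  90.2  28.2] rot [179.9  -0.   83.6] open 41.0 grip 60.0 F [0.1 0.  5.7]
tool shift mm [-31.8 202.6 -81.8] turn -0.0
```

Emit:
{"fn": "step_arm", "kwargs": {
  "motion": [0,0,-0.01,0,-1,0,0,-0.02,0,-1,0,0,-0.025,0,-1,0,0,-0.025,0,-1,-0.003,0.015,0,0,-1,-0.005,0.033,0,0,-1,-0.006,0.034,0,0,-1,-0.006,0.034,0,0,-1,-0.006,0.034,0,0,-1,-0.004,0.032,0,0,-1,-0.002,0.02,0,0,-1,0,0,0,0,-1]
}}

```text
time_s: 21.0
ee_pos: [652.0, 34.7, 107.0]
tool_rot: [179.9, 0.0, 83.5]
force: [-0.5, 0.0, -2.5]
opening: 40.7
grasp_force: 61.4
```

Emit:
{"fn": "step_arm", "kwargs": {
  "motion": [0,0,0,0,-1,0,0,0,0,-1]
}}

```text
time_s: 21.2
ee_pos: [648.2, 36.0, 106.9]
tool_rot: [-179.9, -0.0, 83.6]
force: [0.3, -0.1, -1.5]
opening: 40.6
grasp_force: 61.4
```

```bash
python3 go.py 651.1 35.9 43.2 83.6
```

```text
t 21.2 pos [648.2  36.  106.9] rot [-179.9   -0.    83.6] open 40.6 grip 61.4 F [ 0.3 -0.1 -1.5]
tool shift mm [ 0.2  2.9 63.7] turn -0.0
```

Emit:
{"fn": "step_arm", "kwargs": {
  "motion": [0,0.0025,0.015,0,-1,0,0,0.015,0,-1,0,0,0.015,0,-1,0,0,0.008,0,-1,0,0,0.005,0,-1,0,0,0,0,-1,0,0,0,0,-1,0,0,0,0,-1]
}}

```text
time_s: 22.0
ee_pos: [652.6, 35.3, 49.9]
tool_rot: [179.9, -0.0, 83.6]
force: [-0.1, 0.1, -3.2]
opening: 40.9
grasp_force: 61.4
```

```bash
python3 go.py 651.1 35.9 43.2 83.6
```

```text
t 22.0 pos [652.6  35.3  49.9] rot [179.9  -0.   83.6] open 40.9 grip 61.4 F [-0.1  0.1 -3.2]
tool shift mm [ 0.4 -1.6  6.7] turn -0.0
```

Emit:
{"fn": "step_arm", "kwargs": {
  "motion": [0.0004,-0.0015,0.002,0,-1,0,0,0.002,0,-1,0,0,0.0012,0,-1,0,0,0.001,0,-1,0,0,0.0005,0,-1,0,0,0,0,-1,0,0,0,0,-1]
}}

```text
time_s: 22.7
ee_pos: [650.4, 36.0, 43.3]
tool_rot: [180.0, -0.0, 83.6]
force: [-4.0, 0.1, 5.8]
opening: 40.7
grasp_force: 62.3
```

Emit:
{"fn": "step_arm", "kwargs": {
  "motion": [0,0,0,0,0,0,0,0,0,0.2,0,0,0,0,0.5,0,0,0,0,1,0,0,0,0,1,0,0,0,0,1,0,0,0,0,1,0,0,-0.02,0,1,0,0,-0.03,0,1,0,0,-0.04,0,1,0,0,-0.03,0,1,0,0,0,0,1]
}}

```text
time_s: 23.9
ee_pos: [653.6, 35.8, 168.1]
tool_rot: [179.5, -0.0, 83.6]
force: [1.3, -0.0, 0.6]
opening: 85.3
grasp_force: 0.0
```

```bash
python3 go.py 434.9 -251.2 165 83.6
```

```text
t 23.9 pos [653.6  35.8 168.1] rot [179.5  -0.   83.6] open 85.3 grip 0.0 F [ 1.3 -0.   0.6]
tool shift mm [-309.7 -185.1    3.1] turn -0.0
```

Emit:
{"fn": "step_arm", "kwargs": {
  "motion": [-0.017,-0.01,0,0,1,-0.031,-0.018,0,0,1,-0.031,-0.019,0,0,1,-0.031,-0.019,0,0,1,-0.031,-0.019,0,0,1,-0.031,-0.019,0,0,1,-0.031,-0.019,0,0,1,-0.031,-0.019,0,0,1,-0.031,-0.019,0,0,1,-0.025,-0.014,0,0,1,-0.02,-0.01,0,0,1,0,0,0,0,1]
}}

```text
time_s: 25.1
ee_pos: [430.5, -253.1, 161.8]
tool_rot: [-180.0, 0.0, 83.3]
force: [-0.1, -0.5, -0.4]
opening: 85.5
grasp_force: 0.0
```

Emit:
{"fn": "step_arm", "kwargs": {
  "motion": [0,0,0.03,0,1,0,0,0.03,0,1,0,0,0.012,0,1,0,0,0,0,1,0,0,0,0,1,0,0,0,0,1]
}}

```text
time_s: 25.7
ee_pos: [433.0, -251.8, 91.6]
tool_rot: [179.9, 0.1, 83.6]
force: [0.7, 0.6, -0.8]
opening: 85.2
grasp_force: 0.0
```

```bash
python3 go.py 434.9 -251.2 36 83.6;python3 look.py scene 150 100 250 200 s6.png
```

```text
t 25.7 pos [ 433.  -251.8   91.6] rot [1.799e+02 1.000e-01 8.360e+01] open 85.2 grip 0.0 F [ 0.7  0.6 -0.8]
tool shift mm [ 0.8  1.8 55.6] turn -0.0
```

View pics/s6.png

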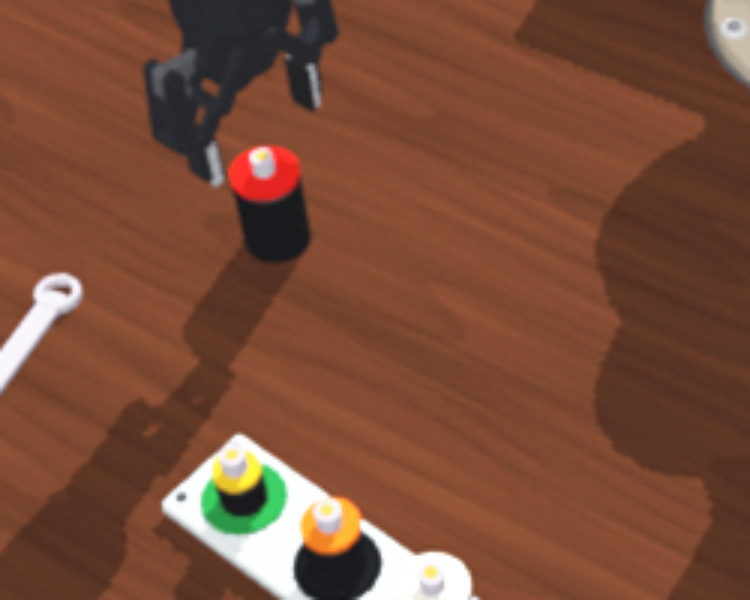

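Yellow, orange and white stand on their pads, and the gripper straddles red (crop 268,180).

Emit:
{"fn": "step_arm", "kwargs": {
  "motion": [0.0008,0.0018,0.02,0,1,0,0,0.02,0,1,0,0,0.0155,0,1,0,0,0,0,1,0,0,0,0,-1,0,0,0,0,-1,0,0,0,0,-1,0,0,0,0,-1,0,0,0,0,-1,0,0,0,0,-1,0,0,0,0,-1,0,0,0,0,-1]
}}

```text
time_s: 26.95
ee_pos: [434.8, -251.5, 36.3]
tool_rot: [179.9, 0.1, 83.6]
force: [-0.1, 0.7, 5.9]
opening: 47.2
grasp_force: 61.0
```

```bash
python3 go.py 660 115.3 170 83.6
```

```text
t 26.9 pos [ 434.8 -251.5   36.3] rot [1.799e+02 1.000e-01 8.360e+01] open 47.2 grip 61.0 F [-0.1  0.7  5.9]
tool shift mm [ 389.7  182.7 -133.7] turn -0.0
```

Emit:
{"fn": "step_arm", "kwargs": {
  "motion": [0,0,-0.01,0,-1,0,0,-0.02,0,-1,0,0,-0.03,0,-1,0,0,-0.03,0,-1,0,0,-0.03,0,-1,0,0,-0.014,0,-1,0.015,0.007,0,0,-1,0.025,0.012,0,0,-1,0.03,0.014,0,0,-1,0.03,0.014,0,0,-1,0.03,0.014,0,0,-1,0.03,0.014,0,0,-1]
}}

```text
time_s: 28.15
ee_pos: [526.4, -98.9, 169.2]
tool_rot: [-180.0, -0.0, 83.6]
force: [0.2, -0.6, -2.1]
opening: 46.9
grasp_force: 62.1
```

Emit:
{"fn": "step_arm", "kwargs": {
  "motion": [0.03,0.014,0,0,-1,0.03,0.014,0,0,-1,0.03,0.014,0,0,-1,0.03,0.014,0,0,-1,0.03,0.014,0,0,-1,0.03,0.014,0,0,-1,0.025,0.012,0,0,-1,0.015,0.007,0,0,-1,0.008,0.004,0,0,-1,0,0,0,0,-1,0,0,0,0,-1,0,0,0,0,-1]
}}

```text
time_s: 29.35
ee_pos: [657.6, 113.4, 168.9]
tool_rot: [-180.0, 0.0, 83.5]
force: [0.8, -0.5, -2.3]
opening: 46.6
grasp_force: 62.2
```

```bash
python3 go.py 660 115.3 51.3 83.6
```

```text
t 29.4 pos [657.6 113.4 168.9] rot [-180.     0.    83.5] open 46.6 grip 62.2 F [ 0.8 -0.5 -2.3]
tool shift mm [  2.2   2.1 117.6] turn -0.1
```

Emit:
{"fn": "step_arm", "kwargs": {
  "motion": [0.002,0.002,0.02,0,-1,0,0,0.025,0,-1,0,0,0.025,0,-1,0,0,0.02,0,-1,0,0,0.01,0,-1,0,0,0.007,0,-1,0,0,0,0,-1,0,0,0,0,-1,0,0,0,0,-1]
}}

```text
time_s: 30.25
ee_pos: [661.3, 116.2, 63.2]
tool_rot: [179.9, -0.0, 83.6]
force: [0.2, 0.6, -2.0]
opening: 47.0
grasp_force: 62.2
```

```bash
python3 go.py 660 115.3 51.3 83.6
```

```text
t 30.2 pos [661.3 116.2  63.2] rot [179.9  -0.   83.6] open 47.0 grip 62.2 F [ 0.2  0.6 -2. ]
tool shift mm [-1.  -1.2 11.9] turn -0.0
```

Emit:
{"fn": "step_arm", "kwargs": {
  "motion": [-0.001,-0.001,0.004,0,-1,0,0,0.003,0,-1,0,0,0.002,0,-1,0,0,0.0015,0,-1,0,0,0.001,0,-1,0,0,0,0,-1,0,0,0,0,-1]
}}

```text
time_s: 30.95
ee_pos: [659.0, 115.4, 51.3]
tool_rot: [180.0, -0.0, 83.6]
force: [-4.0, -0.3, 5.8]
opening: 47.3
grasp_force: 63.1
```

Emit:
{"fn": "step_arm", "kwargs": {
  "motion": [0,0,0,0,0.1,0,0,0,0,0.3,0,0,0,0,0.6,0,0,0,0,1,0,0,0,0,1,0,0,0,0,1,0,0,0,0,1,0,0,-0.02,0,1,0,0,-0.03,0,1,0,0,-0.04,0,1,0,0,-0.04,0,1,0,0,-0.02,0,1]
}}

```text
time_s: 32.15
ee_pos: [660.7, 115.4, 204.7]
tool_rot: [179.7, -0.1, 83.6]
force: [0.7, 0.6, 1.0]
opening: 85.7
grasp_force: 0.0
```

Emit:
{"fn": "step_arm", "kwargs": {
  "motion": [0.015,0,0,0,1,0.04,-0.01,0,0,1,0.04,-0.02,0,0,1,0.04,-0.02,0,0,1,0.04,-0.02,0,0,1,0.04,-0.02,0,0,1,0.04,-0.02,0,0,1,0.02,-0.01,0,0,1,0,0,0,0,1,0,0,0,0,1]
}}

```text
time_s: 33.15
ee_pos: [569.9, 402.7, 198.7]
tool_rot: [-179.9, 0.1, 83.7]
force: [0.8, -0.4, 1.0]
opening: 85.2
grasp_force: 0.0
```

```bash
python3 - <<'E'
from h import *
from bench import viewer
T=viewer.read_camera('top');S=viewer.read_camera('scene')
for n,p,z in(('yellow',(631.5,-123.8),47),('orange',(640.7,-44.6),59),('white',(649.5,35.1),71),('red',(658.5,114.7),83)):
    h=cv2.cvtColor(T['color'],cv2.COLOR_RGB2HSV)
    a,r=blob(T['color'],n,proj(T,[*p,z]),14) if n=='yellow' else (None,0)
    # loads are bright-coloured on white rail: use colour (saturation) except white
    H,Sa,V=[h[...,i].astype(int) for i in range(3)]
    m={'yellow':(abs(H-27)<6)&(Sa>60),'orange':(abs(H-13)<6)&(Sa>60)&(V>150),'red':((H<6)|(H>172))&(Sa>70)&(V>150),'white':(Sa<25)&(V>225)}[n].astype(np.uint8)
    k=np.zeros_like(m);cv2.circle(k,tuple(int(round(x)) for x in proj(T,[*p,z])),15,1,-1)
    cs,_=cv2.findContours(m*k,cv2.RETR_EXTERNAL,cv2.CHAIN_APPROX_NONE);c=cv2.convexHull(max(cs,key=cv2.contourArea));M=cv2.moments(c)
    q=ray(T,(M['m10']/M['m00'],M['m01']/M['m00']),z)[:2]
    print(n,q.round(1),'off top pad',(q-p).round(1),round(cv2.minEnclosingCircle(c)[1],1))
cv2.imwrite('pics/t9.png',cv2.resize(T['color'][130:280,120:480],None,fx=2.2,fy=2.2)[:,:,::-1])
cv2.imwrite('pics/s9.png',S['color'][:,:,::-1])
E
```

```text
yellow [ 630.8 -122.3] off top pad [-0.7  1.5] 7.4
orange [639.6 -44.5] off top pad [-1.1  0.1] 9.1
white [649.7  34.8] off top pad [ 0.2 -0.3] 15.0
red [657.1 114.3] off top pad [-1.4 -0.4] 11.9
```

View pics/t9.png

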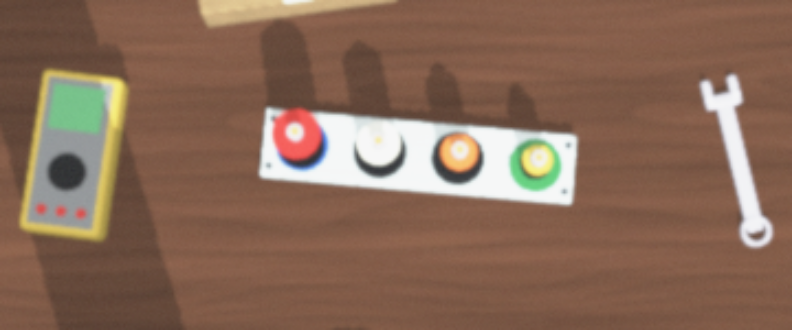

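View pics/s9.png

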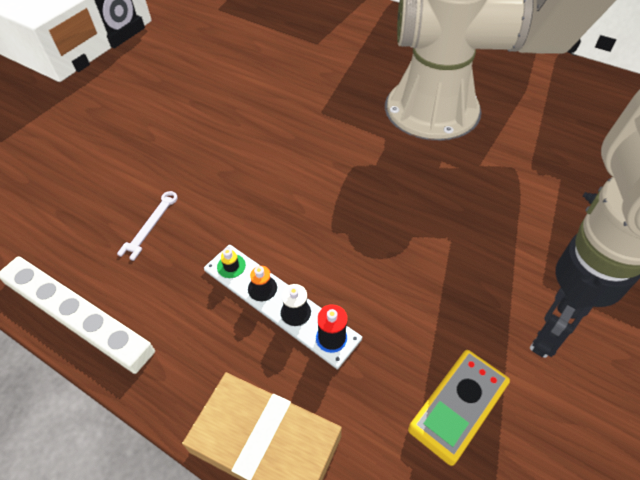

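Both views show all four loads standing upright on their pads, within about 1.5 mm of centre. In the scene view they are yellow at (229,260), orange (260,280), white (295,302) and red (332,327). The multimeter and wrench are where they were, and the gripper is clear.

```bash
python3 -c "
from bench import robot
print(robot.finish_job())"
```

```text
the job is handed in; nothing more can be done
None
```

I handed the job in at about 33 s on the robot's clock: the loads stand upright on their pads in size order (yellow on green, then orange, white, and red on blue), each about 1.5 mm or less off centre in the top camera except white, whose centre I could only judge by eye; the multimeter and wrench were not touched.

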